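Nudge a pipe offcut up the rest gutter and close the keeper

ROBOT

A 7-joint arm with a two-finger parallel gripper is mounted at the origin on the work surface. World frame = base frame: x ahead of the robot, y to its left, z up, the work surface at z = 0. Lengths are in mm, angles in rad, forces in N, time in s.
With the tool pointing down it reaches from about 425 to 825 mm from the base axis. Payload 3.6 kg.
Tool frame: the origin (TCP) lies at the very end of the fingers, on their centre line; the grasp point (between the pads) lies hold_point_z behind it (hold_point_z is the distance from the TCP to the grasp point, in mm); x points along the fingers, z is the direction in which the jaws open and shut, and the axes are right-handed (so a half turn about x gives the same grasp; the last joint's range is limited). The gripper opens to 85 mm and grips with 20 to 120 N. Pads are 22 mm wide; open, the fingers measure 114 mm over their backs; the gripper's body (76 mm by 85 mm) begins 54 mm behind the grasp point. The pads swing forward as they close: fully open they stand 13 mm farther back than shut.
Start: joints at [-1.173, 0.615, -0.013, 1.423, 0.008, 1.103, -0.04], TCP at [267.855, 592.213, 231.297] pointing down, gripper open.
Joint ranges: [-3.12, 3.12], [-0.3, 2.06], [-1.34, 1.32], [0.26, 2.42], [-1.36, 4.5], [0.01, 1.98], [-2.84, 2.84]. Speed limits (rad/s): [2.79, 2.79, 3.14, 3.14, 3.14, 3.14, 3.14].

INTERFACE

Orientations are given as a 3x3 rotation matrix whose columns are the frame's x, y, z axes.
In Python, from station import sense, camera, job_done, look_for, trace, hold_point_z gives the robot as it stands.
- The arm moves only by the shell command python3 -m jog 'ROWS' [FORCE]. ROWS is JSON, a list of rows, each a list of 3 entries, a list of its own where there are three numbers: the finger opening in m, from 0 to 0.0854, then the shift along the tool's x, y, z in m, then the turn, a rotation vector about the tool's x, y, z in degrees. In form: [[hand, [dx, dy, dz], [ax, ay, az]], ...]. A call has 1 to 5 rows; each row is the pose to reach, as a shift and turn from the pose measured when the call began, along the tool's axes at that moment; what a row does not reach only later rows make up. A row lasts 1/8 s, in which the tool goes at most 62.5 mm and 10.7 degrees, less where a joint would pass 70% of its speed; a pose out of reach is approached as far as the arm can. A call with a gripper value outside its range is refused whole. The fingers move at their own pace and stop on an object; FORCE is the grip in N (left out, the last holds). Time passes only in rows, so rows that repeat a pose let the fingers close. It gives the time, the measured TCP pose, the force and the opening at its end, in the units of the state.
- sense(): the state, without advancing time (a new reading comes with each control period).
- camera(name): name is "scene" or "top"; returns a dict with "frame" (420x560x3 uint8, red, green, blue), "fov_y" (degrees; the focal length in pixels is half the picture's height over the tangent of half this angle, whatever the lens; pixels are square), "cx", "cy" (the principal point, pixels), "dist" ([k1, k2, p1, p2, k3] as OpenCV has them; the pictures are not rectified), "T" (4x4, takes a point from camera to world coordinates). Camera axes: x right, y down, z forward; pixel columns grow to the right and rows downward; lengths in mm; the calibration is good to about 2 mm. A picture is of the moment at which its call begins. There is no depth.
- job_done(): hands the job in, once; it reports no verdict.
Trained networks look in a picture, given as the dict that the camera call returned (one of the last four; its "shot" number tells which), for a name from the list of things; names that differ only in an ending like _2 or _b are one class to them, and where a whole thing is asked for, a point or a joint stands for the part that bears it (a point fixed in the world has none). Each returns a list of dicts, best first, with "p" (0 to 1); they miss things now and then, are a little off and sometimes report something else, mostly with a low value. They report only what shows in the picture. A call takes as long as a camera call. They do not tell look-alikes from the thing itself.
- look_for(picture, target): "at" ([x, y, z] in mm, in world coordinates, good to about 4 mm: the middle of the surface that is visible of it).
- trace(picture, target): "region" (420x560 bool, what is visible of it).
The state is a dict: "time": time; "joint_pos": joint angles; "joint_vel": joint speeds; "effort": joint torques, N m; "eef_pos": TCP position; "eef_rot": TCP orientation; "force": force on the tool from outside, world axes, zero at the start; "wrist_torque": the same for the moment, N m; "width": finger opening in mm.
Only numpy, scipy, OpenCV 4.12 (cv2) and the standard library are available. Lean on these libraries where they do the work, as an engineer would, in place of code of your own. Each camera call takes 0.05 s, during which the arm holds its last target. There are 200 camera calls.

TASK

Nudge the capped pipe offcut up the sloping gutter, over the crest and into the seat against the end stop, so that it does not roll back; push it gently along the gutter floor, never lifting or flicking it. Then push the swinging keeper arm all the way across the gutter behind the pipe. Leave everything else on the bench where it is.

Things in the scene. Friction and masses are not known exactly. Their poses are not given: they have to be found in the camera images.
- gutter: Grey steel gutter fixed on a dark base plate (320 x 140 mm). Origin: on the table, under the gutter. Its x axis points uphill along the gutter (for the robot from right to left), y across it, towards the robot, z up. Channel 72 mm wide inside (y -36 to 36 mm), side walls 5 mm thick, rising 24 mm above the sloping floor. Two loose bystanders stand beside its robot-side wall.
- gutter_floor (a point): On the surface of the sloping floor, on the centre line, at x = 0 of the gutter, 45 mm above the table. Its x axis runs uphill along the floor, its z axis is square to the floor. The floor rises at 0.11 rad from x = -165 to 50 mm: height above the table = 45 mm + 0.110 x.
- crest (a point): Top of the slope, on the floor surface at x = 50 mm of the gutter, 51 mm above the table. Beyond it the floor falls at 0.16 rad to the end stop, an upright plate whose face is at x = 109 mm and whose top is 95 mm above the table.
- lip (a point): Top of the low cross lip that holds the pipe at the low end: x = -155 mm of the gutter, 8 mm thick, 12 mm above the floor. A finger must come down above it to get behind the pipe.
- pipe: Plain steel pipe offcut with flush black plastic caps in both ends (so effectively solid), diameter 60 mm, length 62 mm, about 0.4 kg, lying across the gutter and free to roll along it. Origin: its centre; its own y axis is the pipe axis, x and z turn as it rolls. It starts at rest against the low lip, at about x = -128 mm of the gutter, centre 61 mm above the table; left alone on the slope it rolls back down.
- seat (a point): The place of the pipe centre when seated: beyond the crest, resting on the floor and touching the end stop; x = 79 mm of the gutter, on its centre line, 76 mm above the table. Axes as gutter.
- keeper (a joint): Keeper, a flat steel arm that swings level about an upright pin outside the far wall (rad). 2.3 = shut, square across the gutter behind the seated pipe; 0 = fully out. Starts open, 0 to 0.6. Growing = clockwise from above: with p = 2.3 - value it points along (-sin p, cos p) in x, y of the gutter. Moves with under 1.5 N at the push point and stays where it is left; stop at 2.3.
- keeper_pivot (a point): On the pin axis of the keeper, 89.5 mm above the table (mid height of the arm), at x = 37 mm, y = -54 mm of the gutter.
- keeper_push (a point): On the keeper arm, 70 mm from the pin axis, at mid height; its y axis runs along the arm to the free end. The arm is 100 mm long, 10 mm thick, 25 mm tall: 77 to 102 mm above the table (the wall below is at most 75 mm high). Near its end, 104 mm from the pin axis, stands a black knob 16 mm across, top 113 mm above the table. Push on the flat face.
- tube_offcut: Bystander: short open tube, 48 mm across, 60 mm tall, standing beside the gutter. Origin under its centre.
- flange: Bystander: flat steel ring, 90 mm across, 14 mm thick, lying beside the gutter. Origin under its centre.
- square_bar: Bystander: steel block 40 x 40 x 50 mm tall, beside the gutter. Origin under its centre.
- round_bar: Bystander: dark solid round bar 44 mm across, 45 mm tall, standing past the uphill end. Origin under its centre.
- grinder: Bystander: angle grinder, about 300 mm long, up to 115 mm tall, at the left of the bench. Origin on the table under its middle.
- clamp: Bystander: blue G-clamp lying flat, about 150 mm, 20 mm thick, at the right of the bench. Origin on the table.
Not all that is in view belongs to the job. What is shaped like the pipe but turquoise or yellow is not meant.

How it is judged:
By the outcome, as a careful person would: the job done as asked, in the order asked, and still so for the second after the job is handed in, with the robot touching nothing.
It also fails if it takes over 61 s, if anything falls off the work surface, if the arm or the gripper's body presses on something with over 40 N, if the wrist force passes 120 N, or if a joint passes its speed limit or range.

## Working session

There is one attempt and no reset: what is moved stays moved. The work goes in short steps, Python scripts to look and compute and a shell command to move; the robot and the scene stay as the last step left them, time stands still between calls to the robot, and variables do not carry over. Pictures are saved under pics/ and viewed, about 8 in all and at most 12, crops included, and the job is handed in when it is done.

```bash
mkdir -p pics; ls; python3 - <<'E'
from station import *
import cv2,numpy as np
s=sense();print(s['eef_pos'],np.round(s['eef_rot'],3),s['force'],s['width'],s['time'],hold_point_z if not callable(hold_point_z) else hold_point_z())
for n in ('scene','top'):
    c=camera(n);cv2.imwrite(f'pics/{n}0.png',c['frame'][:,:,::-1])
    print(n,c['fov_y'],c['cx'],c['cy'],c['dist'],np.round(c['T'],3).tolist())
    for t in ('gutter','pipe','keeper','tube_offcut','flange','square_bar','round_bar'):
        print(t,[(np.round(d['at']),round(d['p'],2)) for d in look_for(c,t)[:3]])
E
```

```text
pics
[267.59181518 591.54766139 230.14076979] [[-0.001 -0.911  0.412]
 [-0.002  0.412  0.911]
 [-1.    -0.    -0.003]] [-0.39251773  0.60410948 -0.69762647] 85.13137054493538 0.0 18.700000000000003
scene 52.48120311858918 277.6588087720164 205.98754239579594 [0.04311823 0.         0.         0.         0.        ] [[-0.671, 0.483, -0.562, 1236.095], [0.741, 0.455, -0.494, 604.968], [0.017, -0.748, -0.664, 904.368], [0.0, 0.0, 0.0, 1.0]]
gutter [(array([576., 103.,  44.]), 0.58), (array([ 591., -429.,   15.]), 0.53)]
pipe [(array([ 356., -129.,   48.]), 0.95), (array([541., -52.,  78.]), 0.87), (array([ 730., -198.,   44.]), 0.85)]
keeper [(array([626.,  64., 100.]), 0.81), (array([576., 101.,  44.]), 0.6)]
tube_offcut [(array([449., 124.,  43.]), 0.77)]
flange [(array([680., -67.,  15.]), 0.7), (array([629.,  62., 101.]), 0.33)]
square_bar [(array([428., -27.,  37.]), 0.74)]
round_bar [(array([637., 249.,  41.]), 0.92)]
top 46.829845331172535 286.73810659004965 219.91208127829432 [-0.1212094  0.         0.         0.         0.       ] [[-0.01, -0.995, 0.095, 422.477], [-1.0, 0.009, -0.011, 6.168], [0.011, -0.095, -0.995, 1364.505], [0.0, 0.0, 0.0, 1.0]]
gutter [(array([540.,  64.,  38.]), 0.9)]
pipe [(array([ 449., -229.,   58.]), 0.98), (array([ 340., -137.,   56.]), 0.98), (array([ 718., -208.,   57.]), 0.96)]
keeper [(array([622.,  63., 100.]), 0.54), (array([539.,  65.,  39.]), 0.35)]
tube_offcut [(array([438., 126.,  56.]), 0.47)]
flange [(array([679., -72.,  15.]), 0.9)]
square_bar [(array([418., -31.,  49.]), 0.54)]
round_bar [(array([615., 243.,  44.]), 0.73)]
```

View pics/top0.png

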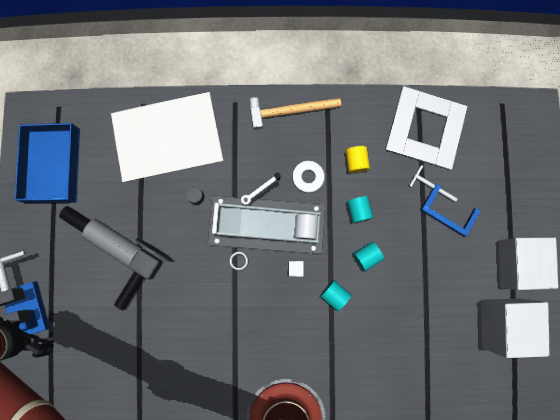

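View pics/scene0.png

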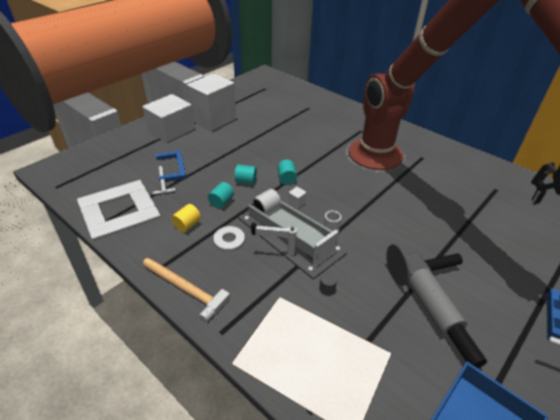

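The top picture shows the gutter from about (212,200) to (324,250), with the pipe at (307,225), the keeper pin at (246,199) and the keeper knob at (278,177). I'll magnify the crops to get its pose.

```bash
cat > h.py <<'E'
from station import *
import cv2,numpy as np
def K(c):
    f=c['frame'].shape[0]/2/np.tan(np.radians(c['fov_y'])/2)
    return np.array([[f,0,c['cx']],[0,f,c['cy']],[0,0,1]])
def proj(c,P):
    Ti=np.linalg.inv(np.array(c['T']));r=cv2.Rodrigues(Ti[:3,:3].copy())[0]
    return cv2.projectPoints(np.float64(P).reshape(-1,3),r,Ti[:3,3].copy(),K(c),np.float64(c['dist']))[0].reshape(-1,2)
def unproj(c,uv,z):
    n=cv2.undistortPoints(np.float64(uv).reshape(-1,1,2),K(c),np.float64(c['dist'])).reshape(-1,2)
    T=np.array(c['T']);d=np.c_[n,np.ones(len(n))]@T[:3,:3].T
    return T[:3,3]+d*((np.broadcast_to(z,len(n))-T[2,3])/d[:,2])[:,None]
def crop(c,name,x0,y0,x1,y1,s,pts=None):
    im=cv2.resize(c['frame'][y0:y1,x0:x1,::-1],None,fx=s,fy=s,interpolation=cv2.INTER_CUBIC)
    for p in (pts if pts is not None else []):
        cv2.circle(im,tuple(int(round((p[i]+.5-(x0,y0)[i])*s)) for i in (0,1)),2,(0,0,255),-1)
    cv2.imwrite('pics/'+name,im)
def gw(pose,P):
    x,y,a=pose;P=np.float64(P).reshape(-1,3)
    R=np.array([[np.cos(a),-np.sin(a),0],[np.sin(a),np.cos(a),0],[0,0,1]])
    return P@R.T+[x,y,0]
E
python3 - <<'E'
from h import *
c=camera('top');crop(c,'topc.png',200,165,340,270,5.7)
m=trace(c,'gutter')
for d in m[:2]:
    r=d['region'].astype(np.uint8);q=cv2.findContours(r,0,1)[0];q=max(q,key=cv2.contourArea);print(d['p'],r.sum(),cv2.boxPoints(cv2.minAreaRect(q)).tolist())
for d in trace(c,'pipe')[:5]:
    v,u=np.nonzero(d['region']);print('pipe',d['p'],u.mean(),v.mean(),len(u))
E
```

```text
0.74 5293 [[206.49969482421875, 244.4408416748047], [213.2032470703125, 166.51210021972656], [327.646728515625, 176.35670471191406], [320.94317626953125, 254.2854461669922]]
pipe 0.94 359.62524654832345 208.36489151873766 507
pipe 0.83 335.4839255499154 295.7580372250423 591
pipe 0.81 368.32637571157494 255.97722960151802 527
pipe 0.73 305.36062717770034 226.05226480836237 574
pipe 0.56 357.41541353383457 159.15977443609023 532
```

View pics/topc.png

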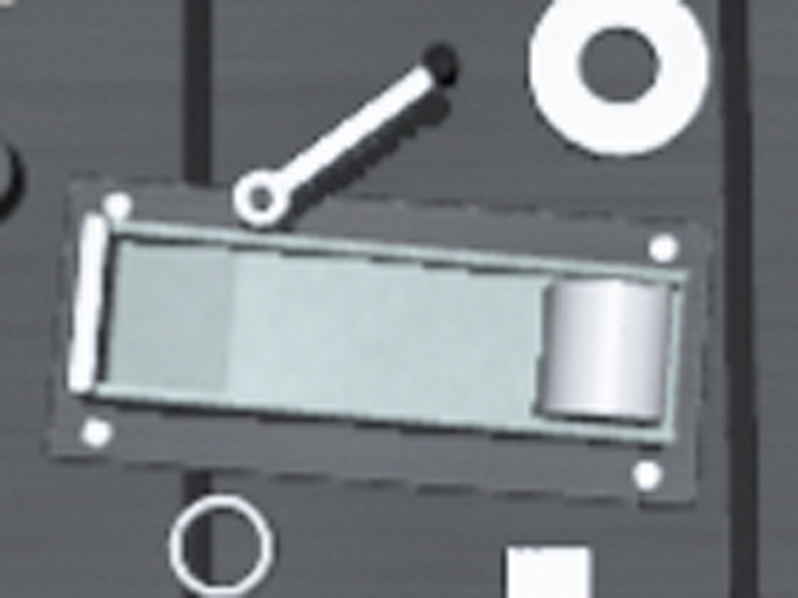

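```bash
cat > fit.py <<'E'
from h import *
from scipy.optimize import least_squares
c=camera('top')
G=[[37,-54,102],[109,-41,95],[109,41,95],[50,36,51],[-165,-41,51],[-165,41,51]]
px=np.array([[262,198],[107,220],[97,394],[227,393],[690,270],[672,440]])
uv=px/5.7+[200,165]-.5
r=least_squares(lambda q:(proj(c,gw((q[0],q[1],q[2]),G))-uv).ravel(),[540,64,np.pi/2],x_scale=[1,1,.01],loss='soft_l1')
pose=r.x;print(pose,np.degrees(pose[2]),r.fun.reshape(-1,2).round(2) if len(r.fun)==12 else r.fun)
np.save('pose.npy',pose)
W=unproj(c,np.array([[70,178],[712,226],[692,503],[50,457]])/5.7+[200,165]-.5,6)
a=pose[2];R=np.array([[np.cos(a),-np.sin(a)],[np.sin(a),np.cos(a)]])
print('plate in gutter',((W[:,:2]-pose[:2])@R).round(1).tolist())
kn=unproj(c,np.array([[440,62]])/5.7+[200,165]-.5,113)
k=((kn[:,:2]-pose[:2])@R)[0]-[37,-54];print('knob rel pin',k,np.hypot(*k),'keeper',2.3-np.arctan2(-k[0],k[1]))
s=camera('scene');
E3=[[x,y,45+.11*x] for x in (-165,50) for y in(-36,36)]+[[x,y,69+.11*x] for x in (-165,50) for y in(-41,41)]+[[-128,-31,61],[-128,31,61],[109,-41,95],[109,41,95],[37,-54,102],[79,0,76]]
crop(s,'scf.png',220,170,360,280,5.6,proj(s,gw(pose,E3)))
print('dirs x,y',R[:,0],R[:,1])
for g in ([-128,0,61],[-155,0,40],[79,0,76],[37,-54,89.5]): print(g,gw(pose,g).round(1))
E
python3 fit.py
```

```text
[541.04117348  66.82875749   1.49074783] 85.41355900617422 [[ 0.05  0.01]
 [-0.08 -0.53]
 [-0.94 -0.15]
 [ 0.21  0.83]
 [-0.19 -0.08]
 [ 1.03  0.05]]
plate in gutter [[141.4, -70.0], [-178.3, -68.8], [-177.2, 68.8], [139.5, 68.8]]
knob rel pin [-77.32736983 -67.23033257] 102.46677384249001 keeper 0.013540050460658648
dirs x,y [0.07996304 0.99679783] [-0.99679783  0.07996304]
[-128, 0, 61] [[530.8 -60.8  61. ]]
[-155, 0, 40] [[528.6 -87.7  40. ]]
[79, 0, 76] [[547.4 145.6  76. ]]
[37, -54, 89.5] [[597.8  99.4  89.5]]
```

View pics/scf.png

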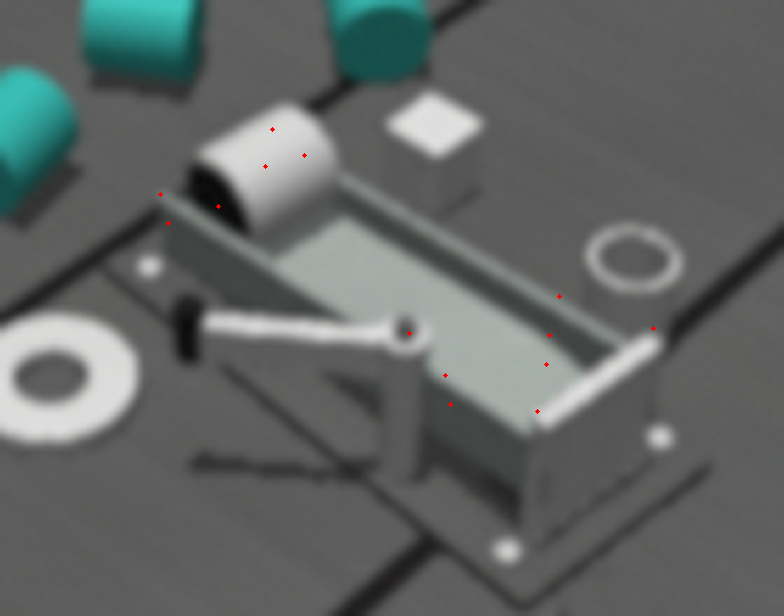

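The projected model matches both views: gutter at (541, 67), yaw 85.4°, keeper fully open at about 0. I'll travel to a point behind the low end of the gutter, turn the tool so the jaws lie across it, and keep the fingers slightly apart for a stable two-point push.

```bash
P='[0.02,[0,-0.528,-0.540],[70.3,0,0]]'; python3 -m jog '[[0.02,[0,-0.528,-0.540],[70.3,0,0]],[0.02,[0,-0.528,-0.540],[70.3,0,0]],[0.02,[0,-0.528,-0.540],[70.3,0,0]],[0.02,[0,-0.528,-0.540],[70.3,0,0]],[0.02,[0,-0.528,-0.540],[70.3,0,0]]]' 20
cat > w.py <<'E'
# where: tool in gutter frame, and shift to a gutter-frame target given as args x y z
import sys
from h import *
s=sense();q=np.load('pose.npy');a=q[2];R=np.array([[np.cos(a),-np.sin(a),0],[np.sin(a),np.cos(a),0],[0,0,1]])
p=np.array(s['eef_pos']);M=np.array(s['eef_rot']);g=R.T@(p-[q[0],q[1],0])
Mg=R.T@M
print('t',round(s['time'],2),'gutter pos',g.round(1),'F gutter',(R.T@np.array(s['force'])).round(1),'w',round(s['width'],1))
print('tool y dir',Mg[:,1].round(3),'z dir',Mg[:,2].round(3),'j',np.round(s['joint_pos'],2))
if len(sys.argv)>3:
    d=R@np.float64(sys.argv[1:4])+[q[0],q[1],0]-p
    yaw=np.float64(sys.argv[4]) if len(sys.argv)>4 else 0
    c,n=np.cos(np.radians(yaw)),np.sin(np.radians(yaw))
    D=R@np.array([[0,c,n],[0,n,-c],[-1,0,0]])   # x down, y at yaw in gutter
    rv=np.degrees(cv2.Rodrigues(M.T@D)[0].ravel())
    print('shift m',(M.T@d/1000).round(4),'turn',rv.round(1))
E
python3 w.py -185 0 160
```

```text
time: 1.68
eef_pos: [375.5, 296.8, 231.7]
eef_rot: [[0.001, -0.201, 0.98], [0.001, 0.98, 0.201], [-1.0, 0.001, 0.001]]
force: [0.7, 0.5, 0.3]
width: 19.8
t 1.68 gutter pos [216.  183.4 231.7] F gutter [ 0.6 -0.7  0.3] w 19.8
tool y dir [0.96  0.279 0.001] z dir [ 0.279 -0.96   0.001] j [-0.91  0.36  0.27  1.91 -0.12  0.89 -0.38]
shift m [ 0.0715 -0.4363  0.0642] turn [16.2  0.1 -0.1]
```

```bash
python3 -m jog '[[0.02,[0,-0.436,0.064],[16.2,0,0]],[0.02,[0,-0.436,0.064],[16.2,0,0]],[0.02,[0,-0.436,0.064],[16.2,0,0]],[0.02,[0,-0.436,0.064],[16.2,0,0]],[0.02,[0,-0.436,0.064],[16.2,0,0]]]' >/dev/null; python3 w.py -185 0 110
```

```text
t 2.3 gutter pos [-68.   53.4 231.9] F gutter [ 1.  -1.8 -0.5] w 20.0
tool y dir [1.    0.001 0.002] z dir [ 0.001 -1.     0.002] j [-0.35  0.37  0.41  1.9  -0.19  0.9   0.08]
shift m [ 0.1218 -0.1172  0.0531] turn [ 0.   0.1 -0.1]
```

```bash
python3 -m jog '[[0.02,[0,-0.117,0.053],[0,0,0]],[0.02,[0,-0.117,0.053],[0,0,0]],[0.02,[0.04,-0.117,0.053],[0,0,0]],[0.02,[0.1,-0.117,0.053],[0,0,0]],[0.02,[0.122,-0.117,0.053],[0,0,0]]]' >/dev/null; python3 w.py -182 0 45
```

```text
t 2.92 gutter pos [-184.3    2.1  106.7] F gutter [0.5 0.9 0.8] w 19.9
tool y dir [1.    0.    0.003] z dir [ 0.    -1.    -0.003] j [-0.04  0.63  0.34  1.89 -0.32  0.68  0.41]
shift m [0.0617 0.0021 0.0023] turn [ 0.  -0.2 -0.2]
```

```bash
python3 -m jog '[[0.02,[0.03,0.002,0.002],[0,0,0]],[0.02,[0.05,0.002,0.002],[0,0,0]],[0.02,[0.06,0.002,0.002],[0,0,0]],[0.02,[0.0605,0.002,0.002],[0,0,0]]]' >/dev/null; python3 w.py -165 0 46; python3 - <<'E'
from h import *
s=camera('scene');crop(s,'a1.png',220,150,360,255,5.6)
E
```

```text
t 3.42 gutter pos [-182.2    0.2   46. ] F gutter [-0.4 -0.2  1.2] w 20.3
tool y dir [1.    0.    0.003] z dir [ 0.    -1.    -0.004] j [-0.01  0.72  0.28  1.93 -0.37  0.55  0.45]
shift m [0.0001 0.0172 0.0002] turn [ 0.  -0.2 -0.2]
```

View pics/a1.png

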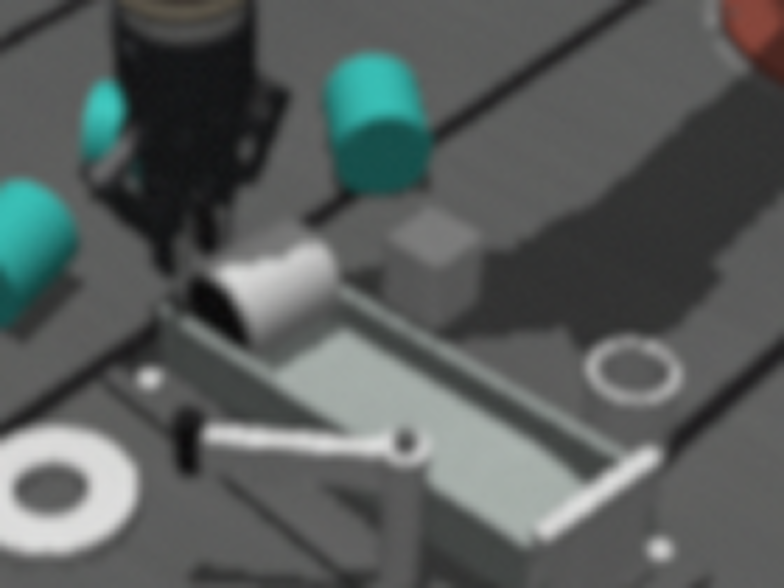

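The fingers stand behind the pipe, above the lip and clear of everything else. I'll push slowly, following the slope.

```bash
python3 -m jog '[[0.02,[0,0.006,0],[0,0,0]],[0.02,[0,0.011,0],[0,0,0]],[0.02,[0,0.015,0],[0,0,0]],[0.02,[0,0.019,0],[0,0,0]],[0.02,[-0.0005,0.023,0],[0,0,0]]]' >/dev/null; python3 w.py -150 0 49
```

```text
t 4.1 gutter pos [-159.3   -0.2   47.2] F gutter [-0.5  0.3  0.6] w 19.8
tool y dir [1.    0.    0.002] z dir [ 0.    -1.    -0.002] j [-0.05  0.72  0.29  1.94 -0.38  0.54  0.41]
shift m [-0.0017  0.0093 -0.0002] turn [ 0.  -0.1 -0.1]
```

```bash
python3 -m jog '[[0.02,[-0.0005,0.005,0],[0,0,0]],[0.02,[-0.001,0.010,0],[0,0,0]],[0.02,[-0.0015,0.015,0],[0,0,0]],[0.02,[-0.002,0.020,0],[0,0,0]],[0.02,[-0.0027,0.025,0],[0,0,0]]]' >/dev/null; python3 w.py -110 0 53;  python3 - <<'E'
from h import *
s=camera('scene');crop(s,'a2.png',220,150,360,255,5.6)
E
```

```text
t 4.72 gutter pos [-134.    -0.2   50. ] F gutter [-0.3  0.5  0.8] w 19.9
tool y dir [1.    0.    0.002] z dir [ 0.    -1.    -0.002] j [-0.11  0.71  0.3   1.94 -0.38  0.55  0.37]
shift m [-0.0029  0.024  -0.0002] turn [ 0.  -0.1 -0.1]
```

View pics/a2.png

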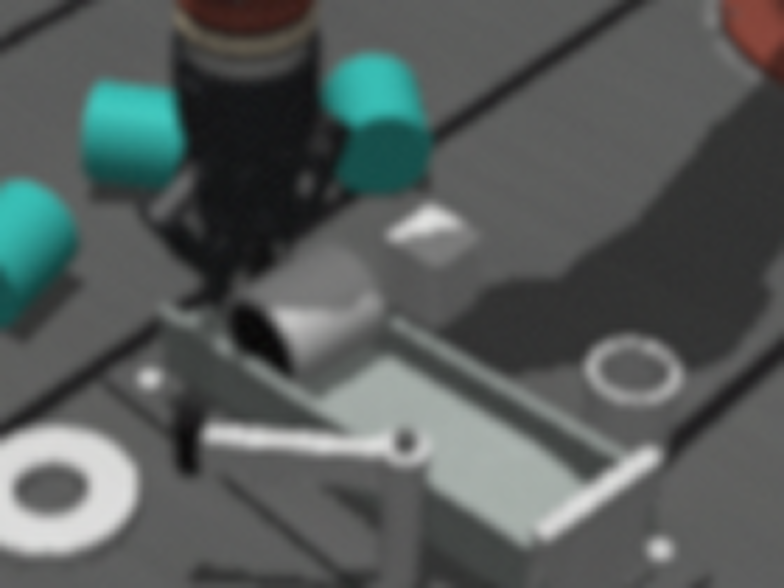

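The pipe has rolled up with the fingers (its near end is now at about (260,335) in the crop), square and centred. I'll keep going at the same pace.

```bash
python3 -m jog '[[0.02,[-0.0005,0.006,0],[0,0,0]],[0.02,[-0.0012,0.012,0],[0,0,0]],[0.02,[-0.0019,0.018,0],[0,0,0]],[0.02,[-0.0025,0.024,0],[0,0,0]],[0.02,[-0.0032,0.030,0],[0,0,0]]]' >/dev/null; python3 w.py -70 0 57
```

```text
t 5.4 gutter pos [-102.4   -0.2   53.4] F gutter [-1.2  0.4  0.5] w 19.9
tool y dir [1.    0.001 0.003] z dir [ 0.001 -1.    -0.002] j [-0.17  0.71  0.31  1.94 -0.39  0.56  0.32]
shift m [-0.0035  0.0325 -0.0001] turn [ 0.1 -0.1 -0.2]
```

```bash
python3 -m jog '[[0.02,[-0.0005,0.006,0],[0,0,0]],[0.02,[-0.0012,0.012,0],[0,0,0]],[0.02,[-0.0019,0.018,0],[0,0,0]],[0.02,[-0.0025,0.024,0],[0,0,0]],[0.02,[-0.0032,0.030,0],[0,0,0]]]' >/dev/null; python3 w.py -40 0 60
```

```text
t 6.03 gutter pos [-72.   -0.1  56.7] F gutter [-1.8  0.7  0.4] w 20.1
tool y dir [1.    0.001 0.003] z dir [ 0.001 -1.    -0.003] j [-0.23  0.7   0.32  1.93 -0.39  0.57  0.27]
shift m [-0.0032  0.0321 -0.0001] turn [ 0.1 -0.1 -0.2]
```

```bash
python3 -m jog '[[0.02,[-0.0005,0.006,0],[0,0,0]],[0.02,[-0.0012,0.012,0],[0,0,0]],[0.02,[-0.0019,0.018,0],[0,0,0]],[0.02,[-0.0025,0.024,0],[0,0,0]],[0.02,[-0.0032,0.030,0],[0,0,0]]]' >/dev/null; python3 w.py -10 0 63
```

```text
t 6.65 gutter pos [-41.7  -0.   60.1] F gutter [-1.3 -0.2  0.5] w 20.0
tool y dir [1.    0.001 0.003] z dir [ 0.001 -1.    -0.003] j [-0.3   0.7   0.33  1.92 -0.4   0.58  0.22]
shift m [-0.0028  0.0317 -0.    ] turn [ 0.1 -0.1 -0.2]
```

```bash
python3 -m jog '[[0.02,[-0.0005,0.006,0],[0,0,0]],[0.02,[-0.0012,0.012,0],[0,0,0]],[0.02,[-0.0019,0.018,0],[0,0,0]],[0.02,[-0.0025,0.024,0],[0,0,0]],[0.02,[-0.0032,0.029,0],[0,0,0]]]' >/dev/null; python3 w.py 0 0 64
```

```text
t 7.28 gutter pos [-12.2   0.1  63.3] F gutter [-0.9  0.1  1.1] w 20.4
tool y dir [1.    0.002 0.003] z dir [ 0.002 -1.    -0.003] j [-0.36  0.7   0.34  1.91 -0.4   0.6   0.17]
shift m [-0.0006  0.0122  0.0001] turn [ 0.1 -0.2 -0.2]
```

```bash
python3 -m jog '[[0.02,[-0.0003,0.003,0],[0,0,0]],[0.02,[-0.0006,0.006,0],[0,0,0]],[0.02,[-0.0009,0.009,0],[0,0,0]],[0.02,[-0.0012,0.012,0],[0,0,0]],[0.02,[-0.0015,0.015,0],[0,0,0]]]' >/dev/null; python3 w.py 10 0 65; python3 - <<'E'
from h import *
s=camera('scene');crop(s,'a3.png',220,150,360,255,5.6)
E
```

```text
t 7.9 gutter pos [ 3.   0.1 64.9] F gutter [-0.8 -0.2  1.5] w 20.5
tool y dir [1.    0.001 0.003] z dir [ 0.001 -1.    -0.003] j [-0.39  0.7   0.35  1.9  -0.4   0.61  0.14]
shift m [-0.      0.007   0.0001] turn [ 0.1 -0.2 -0.2]
```

View pics/a3.png

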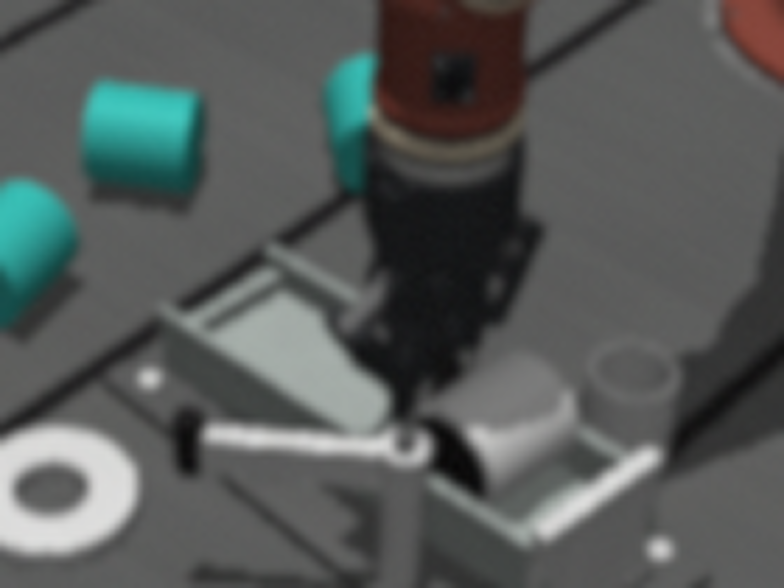

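The pipe sits square, just short of the crest (centre at about (500,425) in the crop). I'll go slower over the top.

```bash
python3 -m jog '[[0.02,[-0.0002,0.002,0],[0,0,0]],[0.02,[-0.0004,0.004,0],[0,0,0]],[0.02,[-0.0005,0.006,0],[0,0,0]],[0.02,[-0.0006,0.008,0],[0,0,0]],[0.02,[-0.0006,0.010,0],[0,0,0]]]' >/dev/null; python3 w.py 37 0 66
```

```text
t 8.57 gutter pos [14.2  0.2 65.5] F gutter [-0.5 -0.2 -0.6] w 20.3
tool y dir [1.    0.003 0.004] z dir [ 0.003 -1.    -0.003] j [-0.41  0.71  0.35  1.89 -0.4   0.61  0.12]
shift m [-0.0004  0.0228  0.0003] turn [ 0.1 -0.2 -0.3]
```

```bash
python3 -m jog '[[0.02,[-0.0002,0.002,0],[0,0,0]],[0.02,[-0.0004,0.004,0],[0,0,0]],[0.02,[-0.0005,0.006,0],[0,0,0]],[0.02,[-0.0005,0.008,0],[0,0,0]],[0.02,[-0.0005,0.010,0],[0,0,0]]]' >/dev/null; python3 w.py 37 0 66
```

```text
t 9.2 gutter pos [24.3  0.2 66. ] F gutter [ 0.1 -0.1  0.4] w 19.8
tool y dir [1.    0.003 0.004] z dir [ 0.003 -1.    -0.003] j [-0.43  0.71  0.35  1.89 -0.4   0.62  0.1 ]
shift m [0.0001 0.0127 0.0003] turn [ 0.1 -0.2 -0.3]
```

```bash
python3 -m jog '[[0.02,[0,0.002,0],[0,0,0]],[0.02,[0,0.005,0],[0,0,0]],[0.02,[0,0.008,0],[0,0,0]],[0.02,[0,0.010,0],[0,0,0]],[0.02,[0,0.011,0],[0,0,0]]]' >/dev/null; python3 w.py 37 0 66; python3 - <<'E'
from h import *
s=camera('scene');crop(s,'a4.png',220,150,360,255,5.6)
E
```

```text
t 9.82 gutter pos [35.5  0.3 66.1] F gutter [ 0.5 -0.7 -0.3] w 20.2
tool y dir [1.    0.003 0.004] z dir [ 0.003 -1.    -0.003] j [-0.45  0.71  0.35  1.88 -0.41  0.62  0.09]
shift m [0.0001 0.0015 0.0003] turn [ 0.2 -0.2 -0.3]
```

View pics/a4.png

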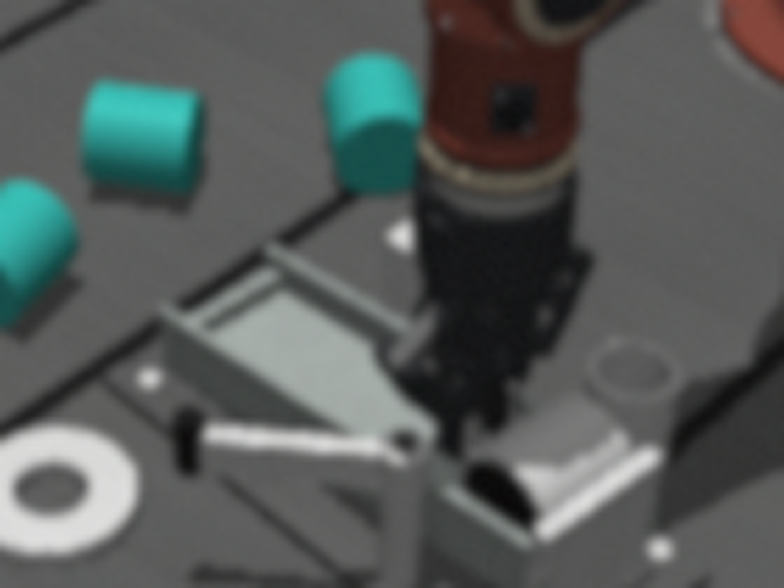

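The pipe is over the crest and against the end stop (about (550,465) in the crop). I'll back off, lift clear, and move across to the outer face of the keeper, turning 132°.

```bash
python3 -m jog '[[0.02,[0,-0.010,0],[0,0,0]],[0.02,[-0.03,-0.014,0],[0,0,0]],[0.02,[-0.09,-0.014,0],[0,0,0]],[0,[-0.09,-0.014,0],[0,0,0]],[0,[-0.09,-0.014,0],[0,0,0]]]' >/dev/null; python3 w.py 1.5 -119.5 155 132;  python3 - <<'E'
from h import *
c=camera('top');crop(c,'a5.png',200,165,340,270,5.7)
for n in('scene','top'):
    c=camera(n)
    print([(gw((0,0,-np.load('pose.npy')[2]),np.array(d['at'])-[*np.load('pose.npy')[:2],0]).round(0).tolist(),round(d['p'],2)) for d in look_for(c,'pipe')])
E
```

```text
t 10.5 gutter pos [ 20.6   0.5 155.8] F gutter [ 0.5  0.5 -0.7] w -0.1
tool y dir [1.    0.002 0.005] z dir [ 0.002 -1.    -0.004] j [-0.48  0.58  0.43  1.82 -0.33  0.82  0.04]
shift m [ 0.0003 -0.0193  0.12  ] turn [-131.9    0.2   -0.4]
[([[-259.0, -76.0, 47.0]], 0.94), ([[-291.0, 56.0, 43.0]], 0.89), ([[84.0, -13.0, 103.0]], 0.87), ([[-215.0, 164.0, 52.0]], 0.86), ([[-246.0, -208.0, 44.0]], 0.74)]
[([[-301.0, 71.0, 58.0]], 0.82), ([[-262.0, -196.0, 55.0]], 0.6), ([[-218.0, 184.0, 56.0]], 0.56)]
```

```bash
python3 -m jog '[[0,[0,-0.019,0.12],[-131.9,0,0]],[0,[0,-0.019,0.12],[-131.9,0,0]],[0,[0,-0.019,0.12],[-131.9,0,0]],[0,[0,-0.019,0.12],[-131.9,0,0]],[0,[0,-0.019,0.12],[-131.9,0,0]]]' >/dev/null; python3 w.py 1.5 -119.5 155 132
```

```text
t 11.38 gutter pos [   2.  -118.9  152.7] F gutter [ 1.   0.  -0.5] w -0.2
tool y dir [0.585 0.811 0.008] z dir [ 0.811 -0.585 -0.   ] j [-0.21  0.72  0.15  1.48 -0.13  0.97  0.85]
shift m [-0.0024 -0.0007 -0.0001] turn [-77.8   0.3  -0.4]
```

```bash
python3 -m jog '[[0,[0,0,0],[-77.8,0,0]],[0,[0,0,0],[-77.8,0,0]],[0,[0,0,0],[-77.8,0,0]],[0,[0,0,0],[-77.8,0,0]],[0,[0,0,0],[-77.8,0,0]]]' >/dev/null; python3 w.py 1.5 -119.5 155 132 | tail -1
```

```text
shift m [-0.0035 -0.0009 -0.0005] turn [-24.1   0.5  -0.3]
```

```bash
python3 -m jog '[[0,[0,-0.001,0.001],[-24,0,0]],[0,[0,-0.001,0.001],[-24,0,0]],[0,[0,-0.001,0.001],[-24,0,0]]]' >/dev/null; python3 w.py 1.5 -119.5 87 132;python3 - <<'E'
from h import *
c=camera('scene');crop(c,'a6.png',200,150,340,255,5.6)
E
```

```text
t 12.38 gutter pos [   2.4 -118.7  150.2] F gutter [0.4 0.2 0.3] w -0.0
tool y dir [-0.67   0.743  0.004] z dir [0.743 0.67  0.01 ] j [ 0.    0.72 -0.22  1.47  0.17  0.98  1.96]
shift m [ 0.0632 -0.0003 -0.0019] turn [ 0.   0.6 -0.2]
```

View pics/a6.png

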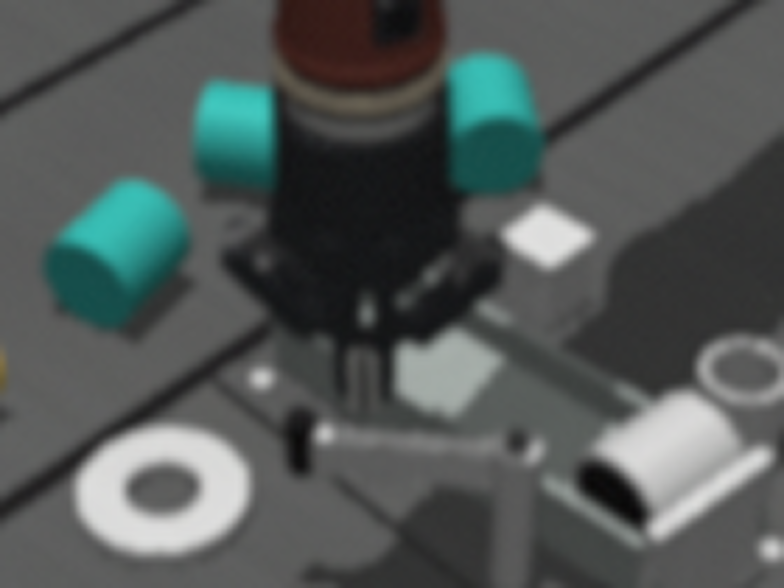

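The pipe is seated (about (660,455) in this crop). The closed fingers hang above the outer side of the keeper. I'll use a radius of about 62 mm to give more clearance from the knob, and descend.

```bash
python3 -m jog '[[0,[0,0,0.006],[0,0,0]],[0,[0.03,0,0.006],[0,0.5,0]],[0,[0.055,0,0.006],[0,0.5,0]],[0,[0.063,0,0.006],[0,0.5,0]]]' >/dev/null; cat > plan.py <<'E'
from h import *
import sys
s=sense();q=np.load('pose.npy');a=q[2];R=np.array([[np.cos(a),-np.sin(a),0],[np.sin(a),np.cos(a),0],[0,0,1]])
M=np.array(s['eef_rot']);p0=np.array(s['eef_pos'])
off,r,z=float(sys.argv[1]),62,float(sys.argv[2])
for p in map(float,sys.argv[3:]):
    g=np.array([37,-54,0])+r*np.array([-np.sin(p),np.cos(p),0])-off*np.array([np.cos(p),np.sin(p),0]);g[2]=z
    c,n=np.cos(p),np.sin(p);D=R@np.array([[0,c,n],[0,n,-c],[-1,0,0]])
    print(p,(M.T@(R@g+[q[0],q[1],0]-p0)/1000).round(4).tolist(),np.degrees(cv2.Rodrigues(M.T@D)[0].ravel()).round(1).tolist())
E
python3 w.py 7 -114 87 131.8; python3 plan.py 16 87 2.3 2.15 2.0 1.85 1.7
```

```text
t 12.93 gutter pos [   7.2 -112.3   85.2] F gutter [ 0.3 -1.  -0.4] w -0.1
tool y dir [-0.67   0.742  0.008] z dir [0.742 0.67  0.003] j [-0.02  0.79 -0.2   1.54  0.19  0.84  1.93]
shift m [-0.0018 -0.0011 -0.0012] turn [ 0.3  0.2 -0.5]
2.3 [-0.0017, 0.0077, -0.0009] [0.3, 0.2, -0.5]
2.15 [-0.0017, 0.0171, -0.0025] [8.9, 0.2, -0.5]
2.0 [-0.0016, 0.0267, -0.0027] [17.5, 0.1, -0.5]
1.85 [-0.0015, 0.0362, -0.0015] [26.1, 0.1, -0.5]
1.7 [-0.0014, 0.0455, 0.0011] [34.7, 0.0, -0.5]
```

```bash
python3 -m jog '[[0,[-0.0015,0.004,0],[0,0,0]],[0,[-0.0015,0.0077,-0.001],[0,0,0]],[0,[-0.0015,0.0124,-0.0017],[4.5,0,0]],[0,[-0.0015,0.0171,-0.0025],[9,0,0]],[0,[-0.0015,0.0267,-0.0027],[17.5,0,0]]]' >/dev/null; python3 w.py; python3 plan.py 16 87 2.0 1.85 1.7 1.55 1.4 1.25
```

```text
t 13.55 gutter pos [-12.3 -95.8  88.4] F gutter [-0.2 -0.9 -0.6] w 0.1
tool y dir [-0.412  0.911  0.004] z dir [0.911 0.412 0.001] j [-0.04  0.75 -0.12  1.6   0.11  0.79  1.71]
2.0 [0.0014, 0.0015, 0.0002] [-0.3, 0.0, -0.2]
1.85 [0.0014, 0.011, -0.0016] [8.3, 0.0, -0.2]
1.7 [0.0015, 0.0205, -0.0019] [16.9, -0.0, -0.2]
1.55 [0.0015, 0.0301, -0.0008] [25.5, -0.0, -0.2]
1.4 [0.0015, 0.0393, 0.0018] [34.1, -0.0, -0.2]
1.25 [0.0016, 0.0481, 0.0057] [42.7, -0.1, -0.2]
```

```bash
python3 -m jog '[[0,[0.001,0.011,-0.0016],[8.3,0,0]],[0,[0.001,0.0205,-0.0019],[16.9,0,0]],[0,[0.001,0.0301,-0.0008],[25.5,0,0]],[0,[0.001,0.0393,0.0018],[34.1,0,0]],[0,[0.001,0.0481,0.0057],[42.7,0,0]]]' >/dev/null; python3 w.py; python3 plan.py 16 87 1.25 1.1 0.95 0.8 0.65 0.5; python3 - <<'E'
from h import *
c=camera('scene');crop(c,'a7.png',200,150,340,255,5.6)
E
```

```text
t 14.18 gutter pos [-27.5 -50.9  89.1] F gutter [ 0.  -1.2 -0.3] w -0.0
tool y dir [ 0.321  0.947 -0.001] z dir [ 0.947 -0.321 -0.001] j [-0.15  0.69  0.09  1.75 -0.09  0.7   1.15]
1.25 [0.0021, 0.0014, 0.0002] [-0.3, -0.0, 0.0]
1.1 [0.0021, 0.0108, -0.0016] [8.2, -0.0, 0.1]
0.95 [0.0021, 0.0204, -0.0019] [16.8, -0.0, 0.1]
0.8 [0.0021, 0.03, -0.0008] [25.4, -0.0, 0.1]
0.65 [0.0021, 0.0392, 0.0017] [34.0, -0.0, 0.1]
0.5 [0.0021, 0.048, 0.0056] [42.6, -0.0, 0.1]
```

View pics/a7.png

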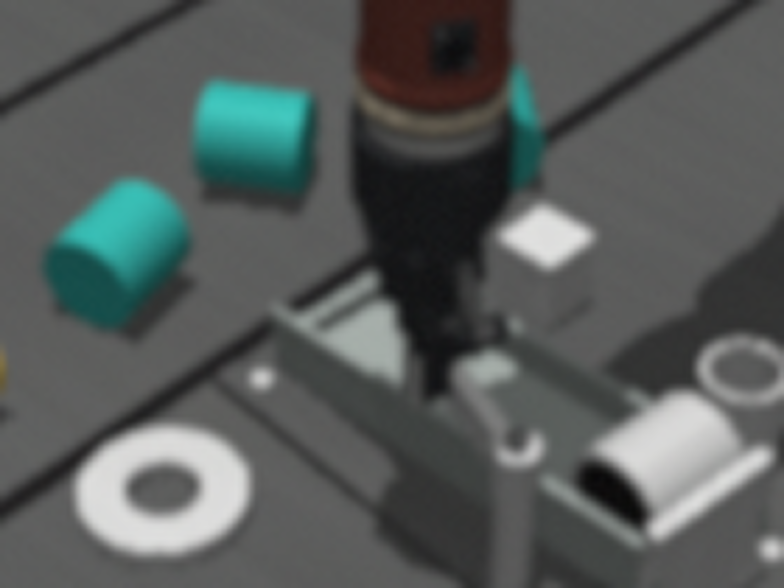

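The keeper is swinging with the fingers (pin at (518,440), arm now pointing up-left over the gutter), and the pipe hasn't moved. I'll continue.

```bash
python3 -m jog '[[0,[0.002,0.0108,-0.0016],[8.2,0,0]],[0,[0.002,0.0204,-0.0019],[16.8,0,0]],[0,[0.002,0.0300,-0.0008],[25.4,0,0]],[0,[0.002,0.0392,0.0017],[34,0,0]],[0,[0.002,0.0480,0.0056],[42.6,0,0]]]' >/dev/null; python3 w.py; python3 plan.py 16 87 0.5 0.4 0.3 0.2 0.1 0 -0.03
```

```text
t 14.85 gutter pos [-6.5 -6.8 88.3] F gutter [-0.5 -1.   0.5] w 0.0
tool y dir [ 0.88   0.475 -0.001] z dir [ 0.475 -0.88   0.001] j [-0.34  0.66  0.3   1.87 -0.31  0.65  0.56]
0.5 [0.0013, -0.0005, 0.0003] [-0.3, 0.1, 0.1]
0.4 [0.0013, 0.0058, -0.001] [5.4, 0.1, 0.1]
0.3 [0.0013, 0.0121, -0.0017] [11.2, 0.1, 0.1]
0.2 [0.0013, 0.0185, -0.0018] [16.9, 0.1, 0.0]
0.1 [0.0013, 0.0249, -0.0012] [22.6, 0.1, 0.0]
0.0 [0.0013, 0.0312, 0.0001] [28.3, 0.1, 0.0]
-0.03 [0.0013, 0.0331, 0.0005] [30.1, 0.1, 0.0]
```

```bash
python3 -m jog '[[0,[0.001,0.0058,-0.001],[5.4,0,0]],[0,[0.001,0.0121,-0.0017],[11.2,0,0]],[0,[0.001,0.0185,-0.0018],[16.9,0,0]],[0,[0.001,0.0249,-0.0012],[22.6,0,0]],[0,[0.001,0.0300,0],[28.3,0,0]]]' >/dev/null; python3 w.py; python3 plan.py 16 87 0 -0.05;python3 - <<'E'
from h import *
c=camera('scene');crop(c,'a8.png',220,150,360,255,5.6)
E
```

```text
t 15.47 gutter pos [19.9  7.3 88.2] F gutter [-1.4  0.5  0.6] w 0.1
tool y dir [ 1. -0.  0.] z dir [-0.    -1.     0.002] j [-0.49  0.68  0.45  1.9  -0.46  0.66  0.16]
0.0 [0.0012, 0.0011, -0.0007] [-0.0, 0.1, -0.0]
-0.05 [0.0012, 0.0043, -0.0014] [2.9, 0.1, -0.0]
```

View pics/a8.png

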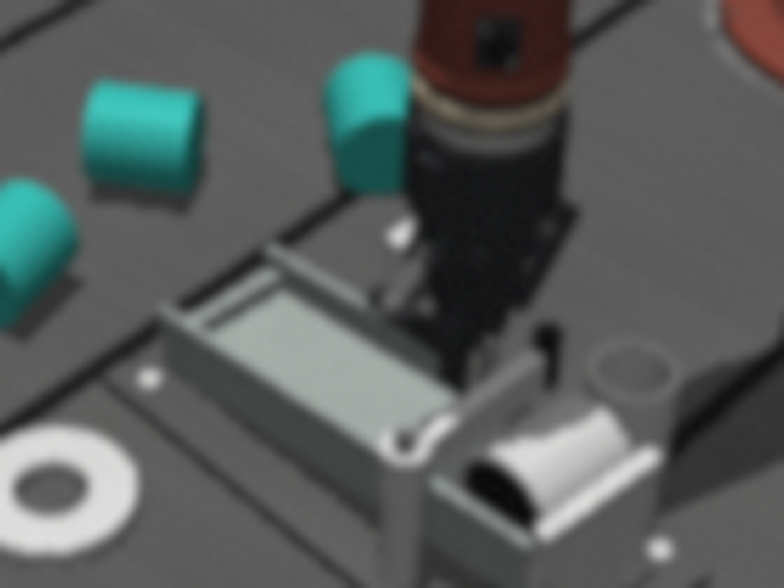

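Keeper almost square, pipe still seated. I'll press on in 1 mm steps until the stop is felt.

```bash
python3 -m jog '[[0,[0.001,0.001,0],[0,0,0]],[0,[0.001,0.002,0],[0,0,0]],[0,[0.001,0.003,0],[0,0,0]]]' >/dev/null; python3 w.py|head -1
```

```text
t 15.9 gutter pos [22.4  7.1 87.5] F gutter [-4.3  1.4  4.5] w 0.2
```

```bash
python3 -m jog '[[0,[0,0.001,0],[0,0,0]],[0,[0,0.001,0],[0,0,0]]]' >/dev/null; python3 w.py|head -1
```

```text
t 16.15 gutter pos [22.4  7.1 87.5] F gutter [-5.2  0.8  1.8] w 0.1
```

```bash
python3 -m jog '[[0,[0,0.001,0],[0,0,0]],[0,[0,0.002,0],[0,0,0]],[0,[0,0.002,0],[0,0,0]]]' >/dev/null; python3 w.py|head -1
python3 -m jog '[[0,[0,-0.004,0],[0,0,0]],[0,[0,-0.012,0],[0,0,0]],[0,[-0.04,-0.014,0],[0,0,0]],[0,[-0.1,-0.014,0],[0,0,0]],[0,[-0.12,-0.014,0],[0,0,0]]]' >/dev/null; python3 w.py
```

```text
t 16.52 gutter pos [22.4  7.1 87.5] F gutter [-6.4  1.1  2.8] w 0.1
t 17.15 gutter pos [  9.6   5.4 211.1] F gutter [ 0.9 -0.8 -1. ] w -0.2
tool y dir [ 1.    -0.003 -0.002] z dir [-0.003 -1.     0.009] j [-0.56  0.51  0.57  1.79 -0.33  0.93  0.07]
```

The keeper is hard against its stop (it stalled at 22.4 mm while the force grew). I'll move aside and check from above.

```bash
python3 -m jog '[[0,[-0.02,-0.25,0],[0,0,0]],[0,[-0.02,-0.25,0],[0,0,0]],[0,[-0.02,-0.25,0],[0,0,0]],[0,[-0.02,-0.25,0],[0,0,0]],[0,[-0.02,-0.25,0],[0,0,0]]]' >/dev/null; python3 w.py|head -1; python3 - <<'E'
from h import *
c=camera('top');q=np.load('pose.npy')
crop(c,'a9.png',200,165,340,270,5.7,proj(c,gw(q,[[79,0,106],[37,-54,102],[37,50,113]])))
for t in('tube_offcut','flange','square_bar','round_bar','keeper'):
    print(t,[(np.round(d['at']),round(d['p'],2)) for d in look_for(c,t)[:2]])
E
```

```text
t 17.77 gutter pos [-247.7    7.1  232.8] F gutter [ 0.7  0.2 -0.7] w -0.0
tube_offcut [(array([436., 127.,  56.]), 0.59), (array([473., 444.,  55.]), 0.24)]
flange [(array([678., -72.,  15.]), 0.89)]
square_bar [(array([418., -27.,  49.]), 0.58)]
round_bar [(array([618., 244.,  50.]), 0.47), (array([532.,  36.,  31.]), 0.2)]
keeper [(array([559., 100., 104.]), 0.66)]
```

View pics/a9.png

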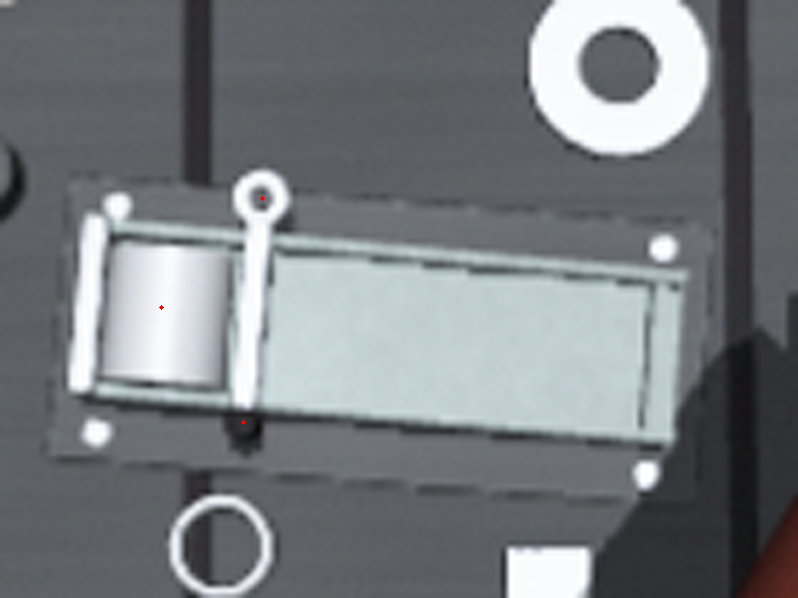

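The view from above shows the pipe against the end stop (about (163,312)) and the keeper square across behind it, with its knob at the predicted shut position (243,422). The tube, square block and flange are in the same pixels as at the start.

```bash
python3 -c "
from station import *
print(job_done(),sense()['time'])"
```

```text
the job is handed in; nothing more can be done
the job is handed in; nothing more can be done
```

The pipe is in the seat against the end stop, and the keeper arm is swung fully across the gutter behind it. I handed the job in just after 17.8 s on the robot's clock, with the arm well clear of the gutter.

- **Pipe:** I rolled it up the slope with the two fingers about 20 mm apart, at 40–50 mm/s and slowing to about 16 mm/s over the crest. The force on the tool stayed under about 2 N at each reading. It went over without being lifted and was still seated when I looked from above at the end.
- **Keeper:** I pushed on its flat face with the closed fingers until it stopped moving while the force rose to about 6 N. From above, its knob was within about 1 mm of where it should be when shut.
- **Rest of the bench:** the tube, square block and flange are in the same place in the before and after pictures. For these and the round bar, the position networks agree to within about 4 mm. The round bar was only at the edge of the last picture, and I did not re-check the grinder and clamp; the arm never worked near the clamp and only passed high over the grinder's side of the bench.

No check failed or disagreed. One low-confidence "round bar" match appeared inside the gutter, but nothing is there in the picture.

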